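# Bring the red sample under the microscope by stroking the disc round

## Robot

A 7-joint arm with a two-finger parallel gripper is mounted at the origin on the work surface. World frame = base frame: x ahead of the robot, y to its left, z up, the work surface at z = 0. Lengths are in m, angles in degrees, forces in N, time in s.
With the tool pointing down it reaches from about 0.425 to 0.875 m from the base axis. Payload 4.7 kg.
Tool frame: the origin (TCP) lies midway between the tips of the shut fingers; the grasp point (between the pads) lies 19 mm behind it; y points along the fingers, x is the direction in which the jaws open and shut, and the axes are right-handed (so a half turn about y gives the same grasp; the last joint's range is limited). The gripper opens to 87 mm and grips with 3 to 60 N. Pads are 19 mm wide; open, the fingers measure 117 mm over their backs; the gripper's body (75 mm by 190 mm) begins 51 mm behind the grasp point.
Start: joints at [68.646, 18.392, -4.016, 83.108, 1.295, 78.541, -3.26], TCP at [0.245, -0.602, 0.185] pointing down, gripper open.
Joint ranges: [-163.93, 163.93], [-17.29, 119.83], [-79.2, 71.16], [3.27, 140.29], [-89.18, 269.18], [5.43, 117.66], [-154.24, 154.24]. Speed limits (degrees/s): [147.25, 147.25, 180, 180, 180, 180, 180].

## Interface

Orientations are given as [roll, pitch, yaw] about the fixed x, y, z axes, in that order (R = Rz(yaw) Ry(pitch) Rx(roll)).
In Python, from cell import env gives the robot as it stands.
- The arm moves only by the tool carry_out, never from a script. Its argument "targets" is a list of rows, each a list of 2 entries, a list of its own where there are three numbers: the shift along the tool's x, y, z in mm, then the turn, a rotation vector about the tool's x, y, z in degrees. A call has 1 to 12 rows; each row shifts and turns the commanded pose from where the row before left it, along the tool's axes as they then stand; what a row does not reach is not made up. A row lasts 1/10 s, in which the tool goes at most 50 mm and 8.59 degrees, less where a joint would pass 70% of its speed; a pose out of reach is approached as far as the arm can. A call with a gripper value outside its range is refused whole. "jaw" is the opening, from 0 (shut) to 1 (fully open), set as the call begins (left out, the last holds). The fingers move at their own pace and stop on an object; "squeeze" is the grip in N (left out, the last holds). Time passes only in rows, so rows that do not move let the fingers close. It gives the time, the measured TCP pose, the force and the opening at its end, in the units of the state.
- env.get_obs(): the state, without advancing time (a new reading comes with each control period).
- env.read_camera(name): name is "side" or "top"; returns the picture (480x640x3 uint8, red, green, blue); there is no depth.
- env.get_calibration(name): a dict with "fx", "fy", "cx", "cy" (pixels), "R" (3x3) and "t" (3): a world point X has camera coordinates R X + t. Camera axes: x right, y down, z forward; pixel columns grow to the right and rows downward; lengths in m; the calibration is good to about 2 mm. A picture is of the moment at which its call begins. get_calibration takes no time and is no camera call.
- env.sign_off(): hands the job in, once; it reports no verdict.
Trained networks look in the newest picture that a camera, given by its name, has taken for a name from the list of things; names that differ only in an ending like _2 or _b are one class to them, and where a whole thing is asked for, a point or a joint stands for the part that bears it (a point fixed in the world has none). Each returns a list of dicts, best first, with "p" (0 to 1); they miss things now and then, are a little off and sometimes report something else, mostly with a low value. They report only what shows in the picture. A call takes as long as a camera call. They do not tell look-alikes from the thing itself.
- env.outline_of(camera, label): "mask" (480x640 bool, what is visible of it) and "xy" ([column, row] in pixels, amid what is visible of it).
The state is a dict: "time_s": time; "qpos": joint angles; "joint_velocities": joint speeds; "effort": joint torques, N m; "tool_pos": TCP position; "tool_rot": TCP orientation; "force": force on the tool from outside, world axes, zero at the start; "wrist_torque": the same for the moment, N m; "grip_width": finger opening in m.
Only numpy, scipy, OpenCV 4.12 (cv2) and the standard library are available. Lean on these libraries where they do the work, as an engineer would, in place of code of your own. Each camera call takes 0.05 s, during which the arm holds its last target.

## Task

Lay a fingertip lightly on the black rubber rim of the specimen disc and, moving it along the rim, turn the disc steadily until the dish with the red grains stands centred under the small digital microscope that hangs over the disc. Touch nothing but the disc: the dishes must ride along in their places, never lifted, touched or shaken off them, and the microscope and the things around stay as they are. Then take the finger away.

Things in the scene. Friction and masses are not known exactly. Their poses are not given: they have to be found in the camera images.
- stand: fixed white inspection stand. Round plinth 300 mm across, 27 mm high, under the turning disc; beyond it on +x a foot block and a steel column (18 mm thick, 245 mm high, 185 mm from the axis). A small yellow tab (top at 46 mm), 141 mm from the axis on +x, marks the microscope's direction. Origin: on the disc's axis at bench height; z up, x from the axis towards the microscope and column
- lens (a point): centre of the lower end of the pen-type digital microscope on the stand, 115 mm above the bench and 62 mm from the disc's axis along the stand's +x: a white upright barrel 34 mm thick with a black ring light 38 mm across at its foot, reaching up to 230 mm, held by a level arm from the column at 180 mm
- view_point (a point): the spot on the disc's level straight below the microscope, 62 mm from the disc's axis, 46 mm above the bench
- disc: turning specimen disc, 260 mm across. Its black rubber rim (102 to 130 mm from the axis) has a flat top 45 mm above the bench; the ticked aluminium plate inside has its top at 46 mm. Turns both ways (12 rad each) about its upright axis with 0.06 N m of friction, so a light fingertip on the rim (3 to 6 N) drags it along; it stays where left. Its spring bearing gives up to 6 mm downwards (2 N, then 1 N/mm). Origin: on the axis, at its underside, 33 mm above the bench; z up
- dish_red: small loose porcelain dish, 36 mm across, 14 mm high, 2 mm wall, 30 g, standing on any one of the disc's four places, filled with red grains; origin: centre of its underside
- dish_green: small loose porcelain dish, 36 mm across, 14 mm high, 2 mm wall, 30 g, standing on any one of the disc's four places, filled with green grains; origin: centre of its underside
- dish_yellow: small loose porcelain dish, 36 mm across, 14 mm high, 2 mm wall, 30 g, standing on any one of the disc's four places, filled with yellow grains; origin: centre of its underside
- dish_dark: small loose porcelain dish, 36 mm across, 14 mm high, 2 mm wall, 30 g, standing on any one of the disc's four places, filled with black grains; origin: centre of its underside
- reagent: amber bottle with blue cap, 54 mm across, 115 mm high, loose bystander; origin: centre of its underside
- sample_jar: white jar with green lid, 56 mm across, 62 mm high, loose bystander; origin: centre of its underside
- beaker: glass beaker, 64 mm across, 75 mm high, loose bystander; origin: centre of its underside
- slide_box: blue slide box, 97 x 83 x 34 mm, loose bystander; origin: centre of its underside
- forceps: steel forceps lying on the bench, 125 mm long, 12 mm wide, 6 mm high, loose bystander; origin: centre of its underside, x along it
- place0 (a point): place 0 on the disc for a dish: centre of a flat black spot 41 mm across, 62 mm from the axis, 46 mm above the bench; the four places are a quarter turn apart and turn with the disc
- place1 (a point): place 1 on the disc for a dish: centre of a flat black spot 41 mm across, 62 mm from the axis, 46 mm above the bench; the four places are a quarter turn apart and turn with the disc
- place2 (a point): place 2 on the disc for a dish: centre of a flat black spot 41 mm across, 62 mm from the axis, 46 mm above the bench; the four places are a quarter turn apart and turn with the disc
- place3 (a point): place 3 on the disc for a dish: centre of a flat black spot 41 mm across, 62 mm from the axis, 46 mm above the bench; the four places are a quarter turn apart and turn with the disc
Things that resemble listed ones, but are neither listed nor needed, are in the scene too. What is shaped like the dish_dark but blue or purple is not meant. Leave any blue or purple look-alike of the dish_yellow alone.

How it is judged:
By the outcome, as a careful person would: the job done as asked, in the order asked, and still so for the second after the job is handed in, with the robot touching nothing.
It also fails if it takes over 56 s, if anything falls off the work surface, if the arm or the gripper's body presses on something with over 40 N, if the wrist force passes 120 N, or if a joint passes its speed limit or range.

## Working session

There is one attempt and no reset: what is moved stays moved. The work goes in short steps, Python scripts to look and compute and a tool call to move; the robot and the scene stay as the last step left them, time stands still between calls to the robot, and variables do not carry over. Pictures are saved under pics/ and viewed, and the job is handed in when it is done.

Besides the shell and the picture viewer there is one more tool, called by a JSON object that holds its "op" and its "data". carry_out: Moves the arm, as the interface text tells. Its arguments: {"type":"object","properties":{"targets":{"type":"array","items":{"type":"array"}},"jaw":{"type":"number"},"squeeze":{"type":"number"}},"required":["targets"]}

```bash
mkdir -p pics; ls; python3 - <<'E'
from cell import env
import cv2
for n in("side","top"):
    cv2.imwrite(f"pics/{n}0.png",env.read_camera(n)[:,:,::-1])
    c=env.get_calibration(n);print(n,c)
print(env.get_obs())
E
```

```text
pics
side {'fx': 483.4956833487119, 'fy': 483.4956833487119, 'cx': 322.5806902246359, 'cy': 238.85923051217628, 'R': array([[ 0.98823674, -0.15232043,  0.0136614 ],
       [-0.06268536, -0.48493075, -0.87230311],
       [ 0.13949442,  0.86118561, -0.48877464]]), 't': array([-0.58026632,  0.12136746,  1.00242699])}
top {'fx': 513.8967300692502, 'fy': 513.8967300692502, 'cx': 308.7859155345538, 'cy': 243.0713657908584, 'R': array([[ 0.00339629, -0.9999829 ,  0.00476094],
       [-0.99503962, -0.00385277, -0.09940475],
       [ 0.09942139, -0.00439971, -0.99503569]]), 't': array([-0.01101985,  0.60982617,  1.0516275 ])}
{'time_s': 0.1, 'qpos': array([68.64542328, 18.4341754 , -4.01564733, 83.16773514,  1.29484136,
       78.54130721, -3.26023797]), 'joint_velocities': array([-0.03203791, -0.06486337,  0.0051962 , -0.16236174, -0.06288876,
       -0.12001828,  0.05609265]), 'effort': array([ 8.43715443e-04, -4.92568624e+01, -4.05492447e-01, -3.13397563e+01,
       -6.42281352e-02,  3.96032492e-02,  3.55069267e-05]), 'tool_pos': array([ 0.24494333, -0.60147653,  0.18407973]), 'tool_rot': array([-90.00529546,   0.09799371, -67.83599689]), 'force': array([ 0.21026961, -0.31351944,  0.10363933]), 'wrist_torque': array([ 0.0063094 , -0.00142487, -0.02011189]), 'grip_width': 0.08735078790073723}
```

View pics/side0.png

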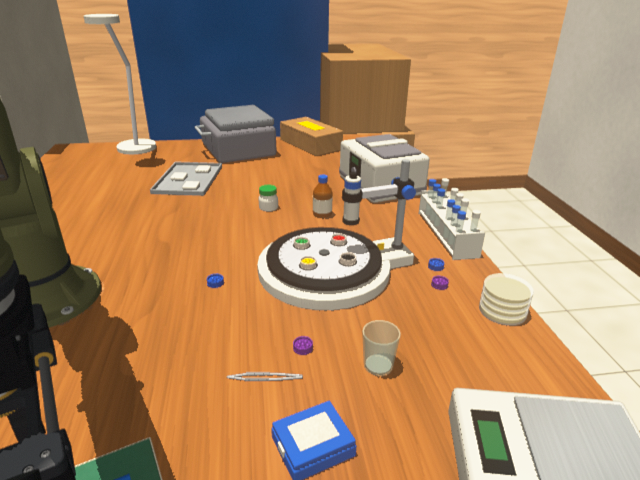

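View pics/top0.png

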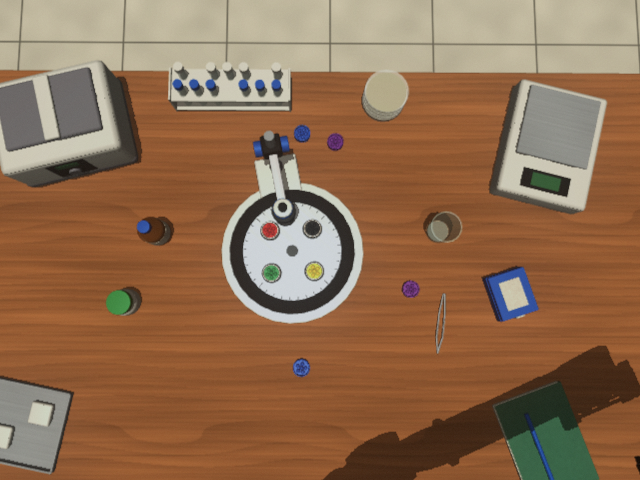

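```bash
cat > h.py <<'E'
from cell import env
import cv2, numpy as np
def bp(cam,uv,z):
    c=env.get_calibration(cam);R=c['R'];t=c['t']
    uv=np.atleast_2d(np.array(uv,float))
    d=np.c_[(uv[:,0]-c['cx'])/c['fx'],(uv[:,1]-c['cy'])/c['fy'],np.ones(len(uv))]@R
    o=-R.T@t
    return o+d*((z-o[2])/d[:,2])[:,None]
def pj(cam,X):
    c=env.get_calibration(cam);p=np.atleast_2d(X)@c['R'].T+c['t']
    return np.c_[p[:,0]/p[:,2]*c['fx']+c['cx'],p[:,1]/p[:,2]*c['fy']+c['cy']]
E
python3 - <<'E'
from h import *
from scipy.optimize import least_squares
for cam in("top","side"):
    im=env.read_camera(cam)
    for l in("stand","disc","lens","dish_red","dish_green","dish_yellow","dish_dark"):
        r=env.outline_of(cam,l)
        for k in r[:3]:
            m=k['mask'];ys,xs=np.nonzero(m)
            print(cam,l,round(k['p'],2),np.round(k['xy'],1),m.sum(),xs.min(),xs.max(),ys.min(),ys.max(),np.round(bp(cam,[[xs.mean(),ys.mean()]],0.058)[0],4))
            if l=="disc" and k is r[0]:
                cs,_=cv2.findContours(m.astype(np.uint8),0,1)
                P=max(cs,key=len)[:,0,:]
                hull=cv2.convexHull(P)[:,0,:]
                W=bp(cam,P,0.045)[:,:2]
                f=least_squares(lambda q:np.hypot(W[:,0]-q[0],W[:,1]-q[1])-q[2],[W[:,0].mean(),W[:,1].mean(),.13],loss='soft_l1',f_scale=.001)
                print("circle",f.x)
    hsv=cv2.cvtColor(im,cv2.COLOR_RGB2HSV)
    c=(280,240) if cam=="top" else (350,250)
    cv2.imwrite(f"pics/{cam}z.png",cv2.resize(im[c[1]-110:c[1]+90,c[0]-90:c[0]+110,::-1],None,fx=3,fy=3,interpolation=cv2.INTER_CUBIC))
E
```

```text
top stand 0.87 [279.9 207.5] 6213 221 362 131 323 [0.6507 0.038  0.058 ]
top stand 0.16 [297.4 254.7] 10620 229 353 190 313 [0.5844 0.0261 0.058 ]
top disc 0.78 [295.4 254.8] 10596 230 353 190 313 [0.5839 0.0253 0.058 ]
circle [0.59058492 0.02652295 0.12758672]
top disc 0.48 [279.1 208.6] 5853 221 362 131 323 [0.6515 0.0382 0.058 ]
top lens 0.62 [281.6 211.7] 5788 221 362 131 323 [0.6535 0.0396 0.058 ]
top dish_red 0.7 [268.4 234.1] 249 261 278 222 239 [0.6329 0.0727 0.058 ]
top dish_green 0.69 [270.1 272.8] 246 263 279 265 282 [0.544  0.0685 0.058 ]
top dish_yellow 0.79 [316.4 270.2] 196 307 322 263 278 [ 0.5505 -0.0195  0.058 ]
top dish_yellow 0.65 [300.3 365.6] 230 294 309 359 376 [0.3567 0.006  0.058 ]
top dish_yellow 0.51 [407.8 288.5] 252 401 418 281 297 [ 0.514  -0.2154  0.058 ]
top dish_dark 0.62 [312.8 228.2] 259 303 320 219 237 [ 0.6377 -0.0148  0.058 ]
top dish_dark 0.56 [334.  142.7] 238 327 342 134 150 [ 0.8202 -0.0619  0.058 ]
side disc 0.69 [324.2 263. ] 5193 266 381 227 290 [ 0.5853 -0.0207  0.058 ]
circle [0.59178707 0.01846527 0.1327213 ]
side disc 0.41 [302.7 243.6
[... 202 characters left out ...]
 0.56 [340.  238.3] 186 330 346 233 245 [0.6326 0.064  0.058 ]
side dish_red 0.5 [327.1 260.4] 5109 267 381 226 290 [ 0.5853 -0.0208  0.058 ]
side dish_green 0.6 [303.7 240.6] 149 294 308 236 247 [0.5461 0.062  0.058 ]
side dish_yellow 0.79 [305.8 263.7] 189 300 315 256 269 [ 0.5494 -0.0275  0.058 ]
side dish_yellow 0.79 [303.7 349.1] 321 293 312 336 354 [ 0.5094 -0.2817  0.058 ]
side dish_yellow 0.51 [304.8 240.1] 163 294 308 236 248 [0.5457 0.0601 0.058 ]
side dish_dark 0.63 [434.5 263.1] 163 429 443 258 270 [ 0.8202 -0.0698  0.058 ]
side dish_dark 0.56 [441.  281.7] 215 431 448 275 289 [ 0.802  -0.1361  0.058 ]
side dish_dark 0.5 [345.3 257.6] 178 340 354 252 265 [ 0.6362 -0.0226  0.058 ]
```

View pics/topz.png

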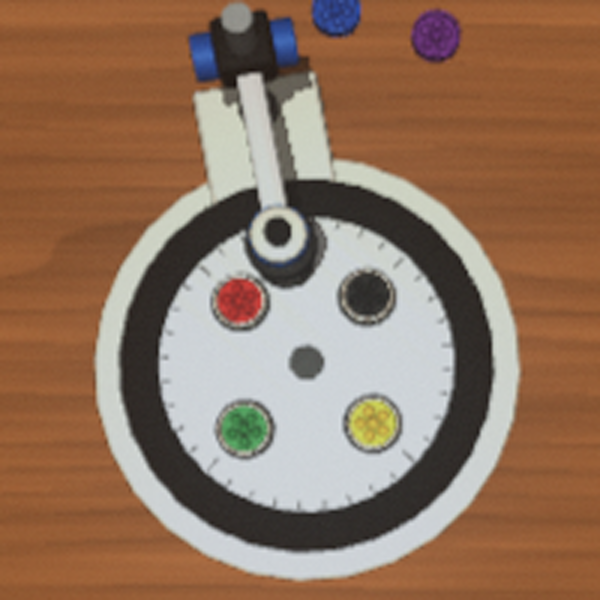

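View pics/sidez.png

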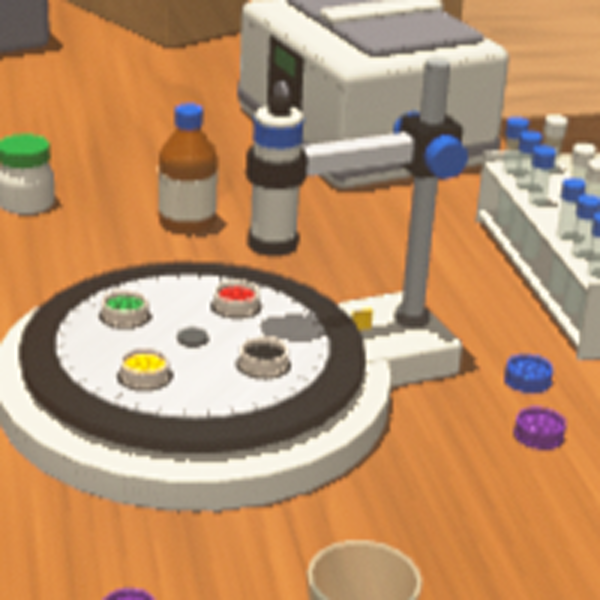

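```bash
cat > m.py <<'E'
from h import *
from scipy.optimize import least_squares
def circ(W,r0):
    f=least_squares(lambda q:np.hypot(W[:,0]-q[0],W[:,1]-q[1])-q[2],[W[:,0].mean(),W[:,1].mean(),r0],loss='soft_l1',f_scale=.001);return f.x
def dishes(cam,im=None,C=None):
    im=env.read_camera(cam) if im is None else im
    h=cv2.cvtColor(im,cv2.COLOR_RGB2HSV).astype(int);H,S,V=h[...,0],h[...,1],h[...,2]
    vv,uu=np.mgrid[:480,:640]
    P=bp(cam,np.c_[uu.ravel(),vv.ravel()],0.056)[:,:2].reshape(480,640,2)
    rr=np.hypot(P[...,0]-C[0],P[...,1]-C[1])
    on=rr<.095
    out={}
    for n,m in dict(red=((H<6)|(H>172))&(S>130),green=(H>45)&(H<80)&(S>90),yellow=(H>18)&(H<35)&(S>110)).items():
        m=m&on
        N,L,st,ce=cv2.connectedComponentsWithStats(m.astype(np.uint8))
        if N<2: continue
        k=1+np.argmax(st[1:,4]);p=bp(cam,ce[k],0.057)[0,:2]
        out[n]=(ce[k],st[k,4],p)
    return im,out
E
python3 - <<'E'
from m import *
ctop=None
for cam in("top","side"):
    im=env.read_camera(cam)
    g=im.max(2)
    C=np.array([.5855,.0255]) 
    # black ring: radial scan
    b=(g<75).astype(np.uint8)
    N,L,st,ce=cv2.connectedComponentsWithStats(b)
    u,v=pj(cam,[[C[0]-.116,C[1],.045]])[0]
    k=L[int(round(v)),int(round(u))]; print(cam,"ring comp",k,st[k],)
    m=(L==k).astype(np.uint8)
    cs,_=cv2.findContours(m,cv2.RETR_CCOMP,1)
    cs=sorted(cs,key=lambda c:-cv2.contourArea(c))
    for c,z,r in zip(cs[:2],(.045,.046),(.13,.102)):
        W=bp(cam,c[:,0,:],z)[:,:2]; x=circ(W,r); 
        print("circ",x, len(W))
        C0=x[:2]
    im,o=dishes(cam,im,C0)
    for n,(px,a,p) in o.items():
        d=p-C0;print(n,np.round(px,1),a,np.round(p,4),np.hypot(*d).round(4),np.degrees(np.arctan2(d[1],d[0])).round(2))
print("barrel top",bp("top",[282.7,208.3],.23),"col top",bp("top",[269,135.3],.245))
print("tab",bp("side",[380.7,245.5],.046))
E
```

```text
top ring comp 78 [ 230  190  124  123 4253]
circ [0.5818356  0.02372481 0.11556796] 712
red [269.5 229.7] 161 [0.6346 0.0723] 0.0717 42.63
green [271.  272.5] 160 [0.5465 0.0682] 0.0568 128.44
yellow [313.9 270.5] 168 [ 0.5509 -0.0194] 0.053 -125.66
side ring comp 0 [     0      0    640    480 283495]
circ [3.04727877 4.82586494 5.80160567] 2327
circ [ 0.74273561 -0.49541584  0.04111619] 181
green [491.7 440. ] 802 [ 0.7377 -0.5014] 0.0079 -130.19
barrel top [[0.65007626 0.03732068 0.23      ]] col top [[0.77458809 0.06126297 0.245     ]]
tab [[0.72888792 0.04165999 0.046     ]]
```

```bash
cat > sim.py <<'E'
import numpy as np
from scipy.spatial.transform import Rotation as Ro
def sim(p,R,rows):
    for s,w in rows:
        p=p+R@np.array(s)/1000; R=R@Ro.from_rotvec(w,degrees=True).as_matrix()
    return p,R
def pose(o): return np.array(o['tool_pos']),Ro.from_euler('xyz',o['tool_rot'],degrees=True).as_matrix()
E
python3 - <<'E'
from sim import *; from cell import env
p,R=pose(env.get_obs())
for b,a in((31,8),(32,8),(32,9),(31,9)):
    pp,RR=sim(p,R,[[[-a,1,b],[0,-3.4,0]]]*20)
    pts=[sim(p,R,[[[-a,1,b],[0,-3.4,0]]]*i)[0].round(3) for i in (5,10,15)]
    print(b,a,pp,Ro.from_matrix(RR).as_euler('xyz',degrees=True),pts)
E
```

```text
31 8 [ 0.46211465 -0.03890205  0.1650285 ] [-9.00081948e+01 -3.90413777e-04  1.60768490e-01] [array([ 0.361, -0.492,  0.18 ]), array([ 0.44 , -0.354,  0.175]), array([ 0.474, -0.198,  0.17 ])]
32 8 [ 0.4730711  -0.0235639   0.16502639] [-9.00081948e+01 -3.90413777e-04  1.60768490e-01] [array([ 0.365, -0.49 ,  0.18 ]), array([ 0.448, -0.348,  0.175]), array([ 0.485, -0.188,  0.17 ])]
32 9 [ 0.45773295 -0.01260746  0.16502471] [-9.00081948e+01 -3.90413777e-04  1.60768490e-01] [array([ 0.363, -0.486,  0.18 ]), array([ 0.442, -0.34 ,  0.175]), array([ 0.474, -0.177,  0.17 ])]
31 9 [ 0.44677651 -0.0279456   0.16502682] [-9.00081948e+01 -3.90413777e-04  1.60768490e-01] [array([ 0.359, -0.488,  0.18 ]), array([ 0.434, -0.346,  0.175]), array([ 0.464, -0.188,  0.17 ])]
```

{"op": "carry_out", "data": {"targets": [[[-8, 1, 32], [0, -3.4, 0]], [[-8, 1, 32], [0, -3.4, 0]], [[-8, 1, 32], [0, -3.4, 0]], [[-8, 1, 32], [0, -3.4, 0]], [[-8, 1, 32], [0, -3.4, 0]], [[-8, 1, 32], [0, -3.4, 0]], [[-8, 1, 32], [0, -3.4, 0]], [[-8, 1, 32], [0, -3.4, 0]], [[-8, 1, 32], [0, -3.4, 0]], [[-8, 1, 32], [0, -3.4, 0]]], "jaw": 0, "squeeze": 10}}

```text
time_s: 2.0
tool_pos: [0.4486, -0.345, 0.175]
tool_rot: [-90.0, -0.0, -33.5]
force: [-0.2, 0.1, -0.6]
grip_width: 0.0151
```

{"op": "carry_out", "data": {"targets": [[[-8, 1, 32], [0, -3.4, 0]], [[-8, 1, 32], [0, -3.4, 0]], [[-8, 1, 32], [0, -3.4, 0]], [[-8, 1, 32], [0, -3.4, 0]], [[-8, 1, 32], [0, -3.4, 0]], [[-8, 1, 32], [0, -3.4, 0]], [[-8, 1, 32], [0, -3.4, 0]], [[-8, 1, 32], [0, -3.4, 0]], [[-8, 1, 32], [0, -3.4, 0]], [[-8, 1, 32], [0, -3.4, 0]], [[0, 0, 0], [0, 0, 0]], [[0, 0, 0], [0, 0, 0]]]}}

```text
time_s: 3.2
tool_pos: [0.4727, -0.0224, 0.1651]
tool_rot: [-90.1, -0.0, 0.3]
force: [-0.8, -0.9, -0.4]
grip_width: 0.0006
```

{"op": "carry_out", "data": {"targets": [[[5, 15, 7], [0, 0, 0]], [[4, 20, 6], [0, 0, 0]], [[0, 20, 0], [0, 0, 0]], [[0, 20, 0], [0, 0, 0]], [[0, 15, 0], [0, 0, 0]], [[0, 8, 0], [0, 0, 0]], [[0, 5, 0], [0, 0, 0]], [[0, 0, 0], [0, 0, 0]], [[0, 0, 0], [0, 0, 0]]]}}

```text
time_s: 4.1
tool_pos: [0.4826, -0.0107, 0.0626]
tool_rot: [-90.0, -0.1, 0.1]
force: [0.8, -0.3, -0.1]
grip_width: 0.0003
```

```bash
python3 - <<'E'
from h import *
ims=[]
for cam,c in(("top",(285,235)),("side",(330,250))):
    im=env.read_camera(cam)
    ims.append(cv2.resize(im[c[1]-100:c[1]+100,c[0]-65:c[0]+65,::-1],None,fx=3,fy=3,interpolation=cv2.INTER_CUBIC))
cv2.imwrite("pics/a1.png",np.hstack(ims))
o=env.get_obs();print(o['tool_pos'],o['force'])
E
```

```text
[ 0.48268985 -0.01066264  0.0627988 ] [-0.46216447  0.28832239 -0.12048535]
```

View pics/a1.png

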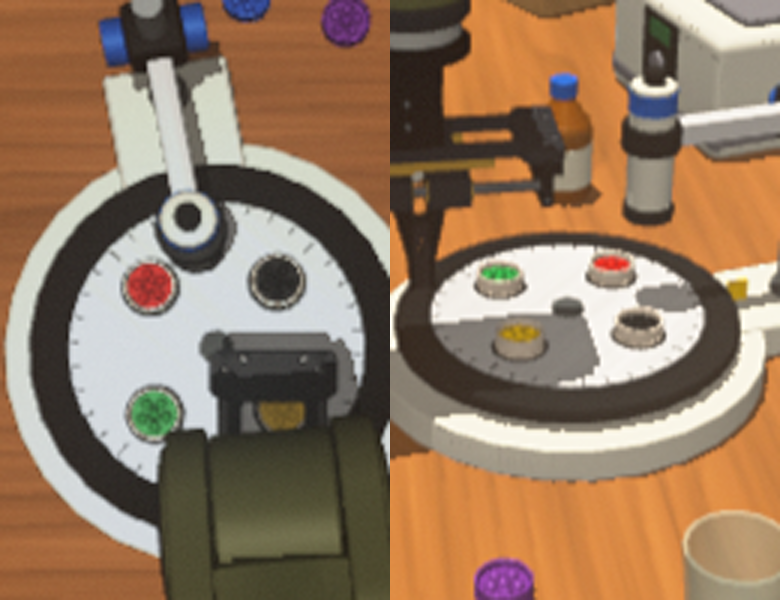

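{"op": "carry_out", "data": {"targets": [[[0, 6, 0], [0, 0, 0]], [[0, 5, 0], [0, 0, 0]], [[0, 3, 0], [0, 0, 0]], [[0, 1, 0], [0, 0, 0]], [[0, 0, 0], [0, 0, 0]], [[0, 0, 0], [0, 0, 0]]]}}

```text
time_s: 4.8
tool_pos: [0.4821, -0.0105, 0.0471]
tool_rot: [-90.0, -0.0, 0.2]
force: [-0.7, 0.7, -0.6]
grip_width: 0.0003
```

{"op": "carry_out", "data": {"targets": [[[0, 1, 0], [0, 0, 0]], [[0, 1, 0], [0, 0, 0]], [[0, 0, 0], [0, 0, 0]], [[0, 0, 0], [0, 0, 0]]]}}

```text
time_s: 5.2
tool_pos: [0.482, -0.0105, 0.045]
tool_rot: [-90.0, -0.0, 0.2]
force: [0.9, -0.2, 0.2]
grip_width: 0.0005
```

```bash
python3 - <<'E'
from h import *
for i in range(4):
    env.read_camera("top");o=env.get_obs();print(o['tool_pos'],o['force'])
E
```

```text
[ 0.48205736 -0.01048733  0.04506771] [-0.60670571  0.49549676  0.34978938]
[ 0.48207158 -0.01051571  0.04507681] [-0.55353093 -0.12337388  0.25850548]
[ 0.48207606 -0.01051312  0.04507635] [ 0.40070117 -0.16445954 -0.32309209]
[ 0.4820457  -0.01050244  0.04505376] [0.27525652 0.83420254 0.33649517]
```

Not in contact yet; add about 2 mm in steps.

{"op": "carry_out", "data": {"targets": [[[0, 1, 0], [0, 0, 0]], [[0, 0, 0], [0, 0, 0]], [[0, 0, 0], [0, 0, 0]]]}}

```text
time_s: 5.7
tool_pos: [0.4819, -0.0105, 0.044]
tool_rot: [-90.0, 0.0, 0.2]
force: [0.3, -0.9, -1.0]
grip_width: 0.0005
```

{"op": "carry_out", "data": {"targets": [[[0, 1, 0], [0, 0, 0]], [[0, 0, 0], [0, 0, 0]], [[0, 0, 0], [0, 0, 0]]]}}

```text
time_s: 6.0
tool_pos: [0.482, -0.0105, 0.043]
tool_rot: [-90.0, 0.0, 0.2]
force: [0.4, 0.5, 0.3]
grip_width: 0.0005
```

```bash
python3 - <<'E'
from h import *
for i in range(4):
    env.read_camera("top");o=env.get_obs();print(o['tool_pos'],o['force'])
E
```

```text
[ 0.48200201 -0.01053627  0.04299942] [0.13496836 0.74663029 0.29815346]
[ 0.48207562 -0.01050819  0.04306458] [ 0.44283207 -0.76110769  0.48325548]
[ 0.48203704 -0.01050748  0.04303587] [-0.79416903  0.08609474  0.09542089]
[ 0.48201299 -0.01052762  0.04302414] [-0.70782857  0.15918784  0.01417129]
```

```bash
python3 - <<'E'
from h import *
im=env.read_camera("side")
print(pj("side",[[.482,-.0105,.043],[.592,.0265,.046]]))
cv2.imwrite("pics/a2.png",cv2.resize(im[190:310,230:390,::-1],None,fx=5,fy=5,interpolation=cv2.INTER_CUBIC))
E
```

```text
[[275.25938478 266.17592684]
 [323.18732528 252.79422909]]
```

View pics/a2.png

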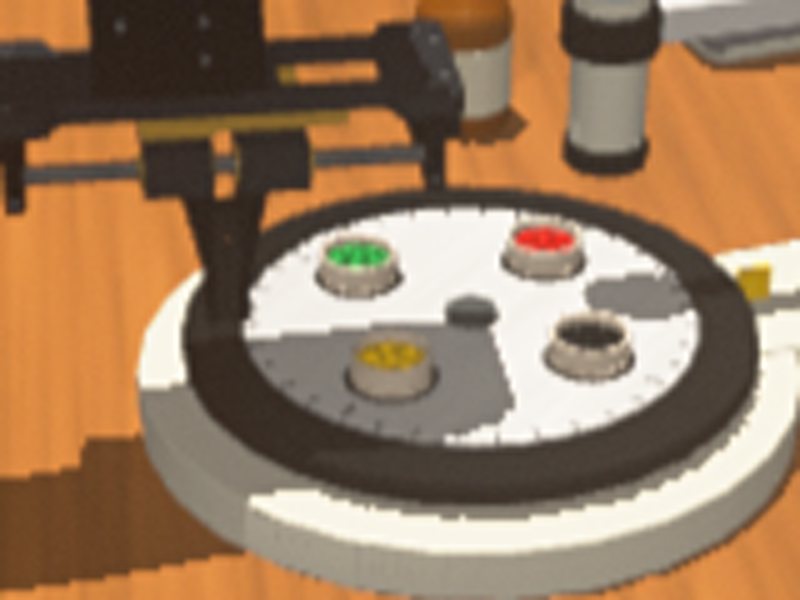

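```bash
python3 - <<'E'
from h import *
im=np.mean([env.read_camera("side").astype(float) for _ in range(3)],0)
c=np.clip(im[225:285,250:330,::-1]*3.2-50,0,255).astype(np.uint8)
cv2.imwrite("pics/a3.png",cv2.resize(c,None,fx=9,fy=9,interpolation=cv2.INTER_CUBIC))
E
```

```text
(no output)
```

View pics/a3.png

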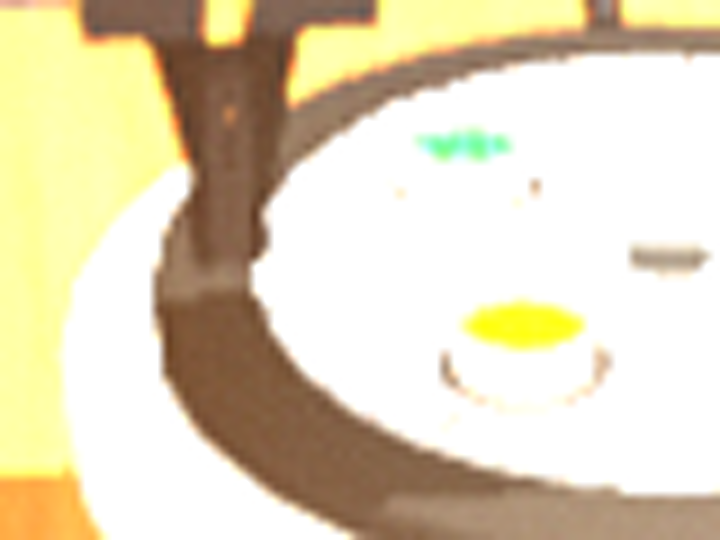

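```bash
python3 - <<'E'
from h import *
im=env.read_camera("top")
print(env.get_obs()['tool_pos'])
for z in(.043,.07,.12,.2): print(z,pj("top",[.482,-.0105,z]),pj("side",[.482,-.0105,z]))
cv2.imwrite("pics/a4.png",cv2.resize(im[180:330,210:390,::-1],None,fx=4,fy=4,interpolation=cv2.INTER_CUBIC))
print(bp("side",[275.3,254.4],.045),bp("side",[275.3,254.4],.043))
E
```

```text
[ 0.48200883 -0.01053249  0.04303438]
0.043 [[309.42862377 304.33348222]] [[275.25938478 266.17592684]]
0.07 [[309.50952733 304.59233542]] [[274.82470906 255.43273512]]
0.12 [[309.6710597  305.10916277]] [[273.98951851 234.79065257]]
0.2 [[309.96663384 306.05486055]] [[272.56502922 199.58380631]]
[[0.48525688 0.03512605 0.045     ]] [[0.48541452 0.03844747 0.043     ]]
```

View pics/a4.png

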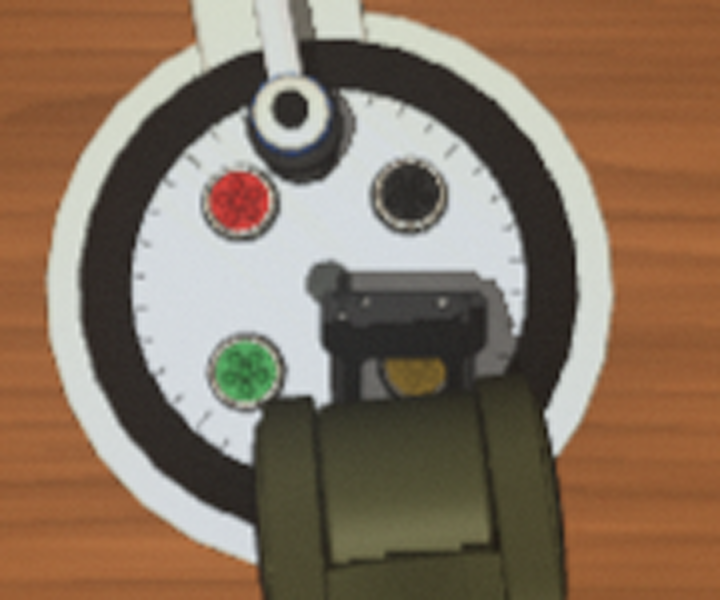

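{"op": "carry_out", "data": {"targets": [[[0, 1, 0], [0, 0, 0]], [[0, 1, 0], [0, 0, 0]], [[0, 0, 0], [0, 0, 0]], [[0, 0, 0], [0, 0, 0]]]}}

```text
time_s: 6.85
tool_pos: [0.482, -0.0105, 0.041]
tool_rot: [-90.0, 0.0, 0.2]
force: [0.3, -0.0, -0.7]
grip_width: 0.0006
```

```bash
cat > f.py <<'E'
from h import *
F=[];
for i in range(4):
    im=env.read_camera("side");o=env.get_obs();F.append(o['force'])
print(o['time_s'],o['tool_pos'],np.mean(F,0).round(2),np.std(F,0).round(2),o['wrist_torque'].round(3), o['effort'].round(2))
c=np.clip(im[225:285,250:330,::-1]*3.2-50,0,255).astype(np.uint8)
cv2.imwrite("pics/fz_%.0f.png"%(o['tool_pos'][2]*1e4),cv2.resize(c,None,fx=9,fy=9,interpolation=cv2.INTER_CUBIC))
E
python3 f.py; ls pics
```

```text
7.05 [ 0.48203489 -0.01051672  0.04105336] [-0.13 -0.11  0.05] [0.58 0.29 0.21] [-0.019 -0.08   0.025] [ -0.   -29.31  -2.25 -27.2   -0.06   0.03   0.  ]
a1.png
a2.png
a3.png
a4.png
fz_411.png
side0.png
sidez.png
top0.png
topz.png
```

{"op": "carry_out", "data": {"targets": [[[0, 1, 0], [0, 0, 0]], [[0, 1, 0], [0, 0, 0]], [[0, 1, 0], [0, 0, 0]], [[0, 0, 0], [0, 0, 0]], [[0, 0, 0], [0, 0, 0]]]}}

```text
time_s: 7.55
tool_pos: [0.482, -0.0105, 0.038]
tool_rot: [-90.0, 0.0, 0.2]
force: [0.3, 0.5, 0.5]
grip_width: 0.0001
```

```bash
python3 f.py
```

```text
7.75 [ 0.48205756 -0.01049667  0.03806149] [ 0.26 -0.28  0.01] [0.41 0.44 0.56] [-0.037 -0.07   0.003] [ -0.   -29.45  -2.32 -27.09  -0.06   0.03   0.  ]
```

View pics/fz_411.png

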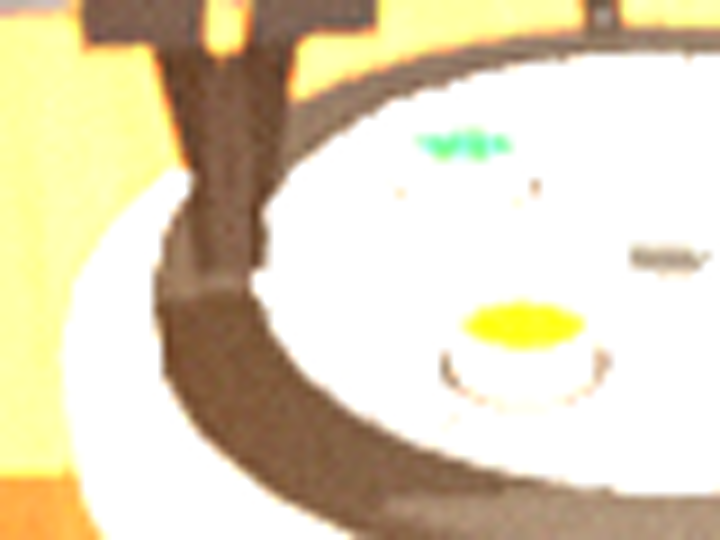

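{"op": "carry_out", "data": {"targets": [[[0, 2, 0], [0, 0, 0]], [[0, 2, 0], [0, 0, 0]], [[0, 2, 0], [0, 0, 0]], [[0, 2, 0], [0, 0, 0]], [[0, 1, 0], [0, 0, 0]], [[0, 0, 0], [0, 0, 0]], [[0, 0, 0], [0, 0, 0]]]}}

```text
time_s: 8.45
tool_pos: [0.482, -0.0105, 0.029]
tool_rot: [-90.0, -0.0, 0.2]
force: [-0.1, -0.1, -0.3]
grip_width: 0.0007
```

```bash
python3 f.py; ls -t pics|head -1
```

```text
8.65 [ 0.48213549 -0.010532    0.02913147] [ 0.3  0.4 -0.1] [0.43 0.33 0.6 ] [-0.018 -0.089  0.035] [ -0.   -29.86  -2.53 -26.76  -0.06   0.03   0.  ]
fz_291.png
```

```bash
cp pics/$(ls -t pics|head -1) pics/b1.png
```

```text
(no output)
```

View pics/b1.png

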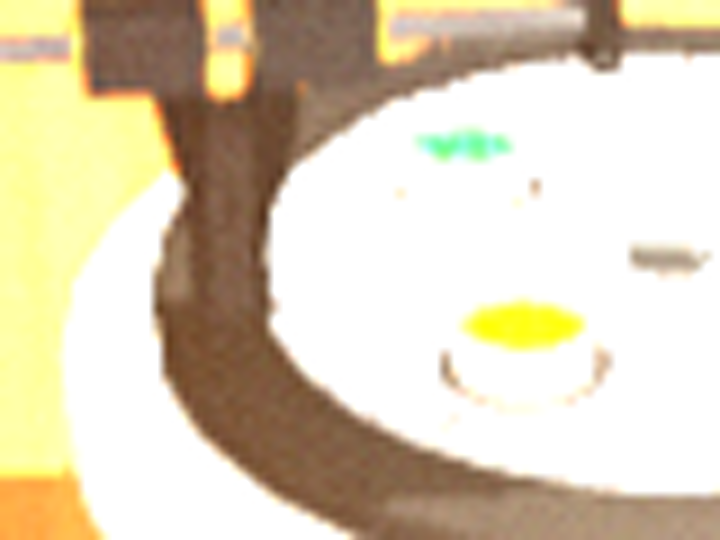

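{"op": "carry_out", "data": {"targets": [[[0, 2, 0], [0, 0, 0]], [[0, 2, 0], [0, 0, 0]], [[0, 1, 0], [0, 0, 0]], [[0, 1, 0], [0, 0, 0]], [[0, 0, 0], [0, 0, 0]], [[0, 0, 0], [0, 0, 0]]]}}

```text
time_s: 9.25
tool_pos: [0.4821, -0.0105, 0.023]
tool_rot: [-90.0, 0.0, 0.2]
force: [-0.6, 0.7, 0.1]
grip_width: 0.0009
```

```bash
python3 f.py; ls -t pics|head -1
```

```text
9.45 [ 0.48209303 -0.01053533  0.02310588] [-0.18  0.02 -0.41] [0.25 0.15 0.06] [ 0.007 -0.075 -0.048] [-0.000e+00 -3.016e+01 -2.660e+00 -2.652e+01 -6.000e-02  3.000e-02
  0.000e+00]
fz_231.png
```

{"op": "carry_out", "data": {"targets": [[[0, 1, 0], [0, 0, 0]], [[0, 1, 0], [0, 0, 0]], [[0, 1, 0], [0, 0, 0]], [[0, 0, 0], [0, 0, 0]], [[0, 0, 0], [0, 0, 0]]]}}

```text
time_s: 9.95
tool_pos: [0.482, -0.0105, 0.02]
tool_rot: [-90.0, 0.0, 0.2]
force: [0.6, 0.2, 0.5]
grip_width: 0.0006
```

```bash
python3 f.py; cp pics/$(ls -t pics|head -1) pics/b2.png
```

```text
10.15 [ 0.48206673 -0.01053434  0.0200622 ] [ 0.54  0.14 -0.3 ] [0.1  0.24 0.1 ] [-0.011 -0.137 -0.021] [-0.000e+00 -3.031e+01 -2.730e+00 -2.640e+01 -6.000e-02  3.000e-02
 -0.000e+00]
```

View pics/b2.png

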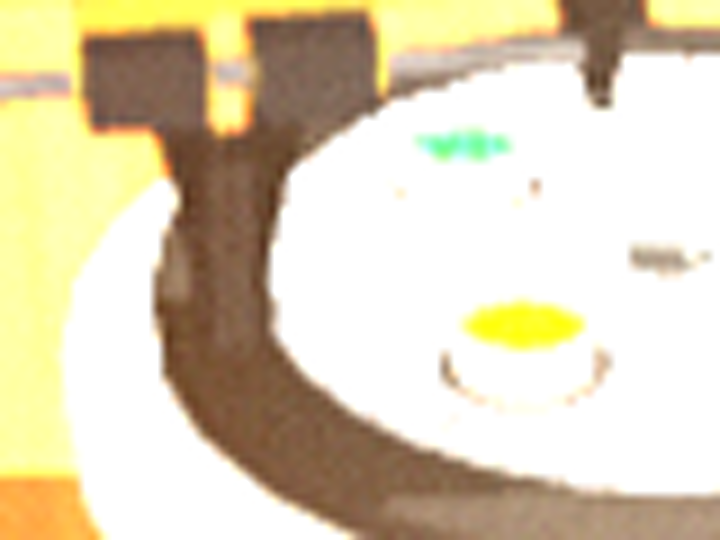

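{"op": "carry_out", "data": {"targets": [[[0, 1, 0], [0, 0, 0]], [[0, 1, 0], [0, 0, 0]], [[0, 0, 0], [0, 0, 0]], [[0, 0, 0], [0, 0, 0]]]}}

```text
time_s: 10.55
tool_pos: [0.482, -0.0105, 0.018]
tool_rot: [-90.0, 0.0, 0.2]
force: [-0.3, 0.1, 0.0]
grip_width: 0.0001
```

```bash
python3 f.py
```

```text
10.75 [ 0.4820595  -0.01050314  0.0180599 ] [ 0.49  0.   -0.06] [0.31 0.57 0.16] [ 0.004 -0.089  0.052] [-0.000e+00 -3.041e+01 -2.780e+00 -2.632e+01 -6.000e-02  3.000e-02
  0.000e+00]
```

{"op": "carry_out", "data": {"targets": [[[0, 1, 0], [0, 0, 0]], [[0, 1, 0], [0, 0, 0]], [[0, 0, 0], [0, 0, 0]], [[0, 0, 0], [0, 0, 0]]]}}

```text
time_s: 11.15
tool_pos: [0.482, -0.0105, 0.016]
tool_rot: [-90.0, 0.0, 0.2]
force: [0.7, 0.6, 0.4]
grip_width: 0.0006
```

```bash
python3 f.py
```

```text
11.35 [ 0.48203457 -0.01050521  0.01603807] [0.42 0.01 0.12] [0.63 0.32 0.35] [-0.003 -0.083 -0.029] [-0.000e+00 -3.051e+01 -2.830e+00 -2.624e+01 -6.000e-02  3.000e-02
  0.000e+00]
```

{"op": "carry_out", "data": {"targets": [[[0, 1, 0], [0, 0, 0]], [[0, 0, 0], [0, 0, 0]], [[0, 0, 0], [0, 0, 0]]]}}

```text
time_s: 11.65
tool_pos: [0.482, -0.0105, 0.015]
tool_rot: [-90.0, 0.0, 0.2]
force: [0.1, 0.9, 1.1]
grip_width: -0.0001
```

{"op": "carry_out", "data": {"targets": [[[0, 1, 0], [0, 0, 0]], [[0, 0, 0], [0, 0, 0]], [[0, 0, 0], [0, 0, 0]]]}}

```text
time_s: 11.95
tool_pos: [0.482, -0.0105, 0.014]
tool_rot: [-90.0, 0.0, 0.2]
force: [0.0, -0.5, -0.5]
grip_width: 0.0001
```

```bash
python3 f.py; cp pics/$(ls -t pics|head -1) pics/b3.png
```

```text
12.15 [ 0.48206428 -0.01051247  0.01404982] [ 0.62  0.23 -0.13] [0.32 0.61 0.48] [-0.012 -0.071 -0.025] [-0.000e+00 -3.061e+01 -2.870e+00 -2.616e+01 -6.000e-02  3.000e-02
 -0.000e+00]
```

View pics/b3.png

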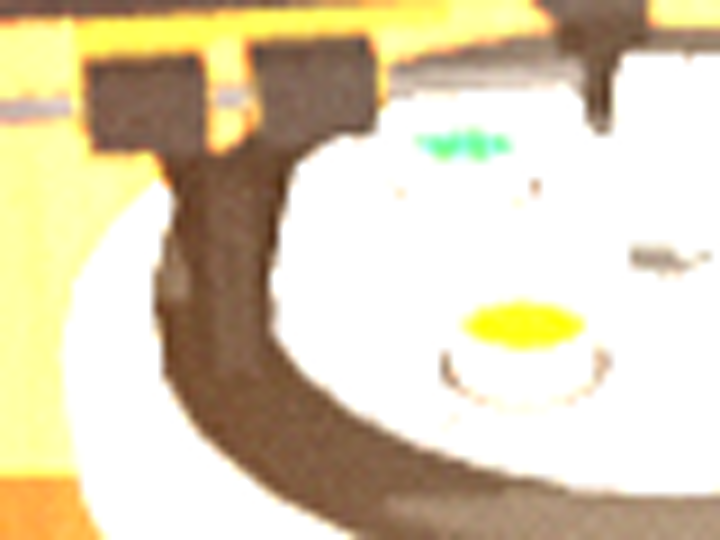

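{"op": "carry_out", "data": {"targets": [[[0, 1, 0], [0, 0, 0]], [[0, 0, 0], [0, 0, 0]]]}}

```text
time_s: 12.35
tool_pos: [0.4819, -0.0105, 0.0129]
tool_rot: [-90.0, 0.0, 0.2]
force: [-0.0, -1.0, -0.0]
grip_width: 0.0006
```

{"op": "carry_out", "data": {"targets": [[[0, 1, 0], [0, 0, 0]], [[0, 0, 0], [0, 0, 0]]]}}

```text
time_s: 12.55
tool_pos: [0.4819, -0.0105, 0.0119]
tool_rot: [-90.0, 0.0, 0.2]
force: [-0.6, -0.1, -0.9]
grip_width: 0.0006
```

```bash
python3 f.py
```

```text
12.75 [ 0.48201958 -0.01054147  0.01203373] [-0.11  0.23  0.45] [0.24 0.12 0.61] [ 0.004 -0.148  0.015] [ 0.000e+00 -3.070e+01 -2.920e+00 -2.607e+01 -6.000e-02  3.000e-02
 -0.000e+00]
```

{"op": "carry_out", "data": {"targets": [[[0, 1, 0], [0, 0, 0]], [[0, 0, 0], [0, 0, 0]]]}}

```text
time_s: 12.95
tool_pos: [0.4819, -0.0105, 0.0109]
tool_rot: [-90.0, 0.0, 0.2]
force: [0.2, -0.1, -0.4]
grip_width: 0.0006
```

```bash
python3 f.py
```

```text
13.15 [ 0.48202374 -0.01053137  0.01102177] [0.26 0.07 0.31] [0.53 0.52 0.18] [-0.012 -0.056 -0.017] [ 0.000e+00 -3.075e+01 -2.940e+00 -2.603e+01 -6.000e-02  3.000e-02
  0.000e+00]
```

```bash
python3 - <<'E'
from h import *
im=env.read_camera("side")
print(pj("side",[[.482,-.0105,.045],[.482,-.020,.045],[.482,-.0105,.040]]))
c=np.clip(im[225:285,250:330,::-1].astype(float)*3.2-70,0,255).astype(np.uint8)
cv2.imwrite("pics/b4.png",cv2.resize(c,None,fx=9,fy=9,interpolation=cv2.INTER_NEAREST))
E
```

```text
[[275.22756539 265.3894973 ]
 [275.53057165 267.76171514]
 [275.30700183 267.35280198]]
```

View pics/b4.png

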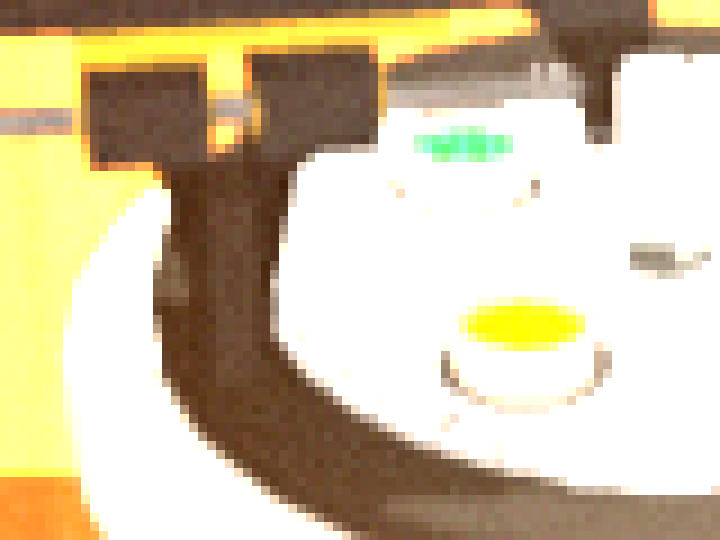

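{"op": "carry_out", "data": {"targets": [[[0, 1, 0], [0, 0, 0]], [[0, 0, 0], [0, 0, 0]]]}}

```text
time_s: 13.4
tool_pos: [0.4819, -0.0105, 0.0099]
tool_rot: [-90.0, 0.0, 0.2]
force: [-0.2, 0.3, 0.8]
grip_width: 0.0005
```

```bash
python3 - <<'E'
from h import *
for z in(.06,.08,.1,.12): print(z,pj("side",[.572,-.0105,z]))
E
python3 f.py
```

```text
0.06 [[316.75573777 256.58303542]]
0.08 [[316.82842393 248.59343137]]
0.1 [[316.90249746 240.4513281 ]]
0.12 [[316.97799848 232.15231736]]
13.6 [ 0.48200648 -0.01052649  0.01001574] [ 0.36 -0.15 -0.21] [0.38 0.42 0.53] [ 0.008 -0.066  0.007] [ 0.000e+00 -3.080e+01 -2.960e+00 -2.599e+01 -5.000e-02  3.000e-02
  0.000e+00]
```

{"op": "carry_out", "data": {"targets": [[[0, 1, 0], [0, 0, 0]], [[0, 0, 0], [0, 0, 0]], [[0, 0, 0], [0, 0, 0]]]}}

```text
time_s: 13.9
tool_pos: [0.482, -0.0105, 0.009]
tool_rot: [-90.0, 0.0, 0.2]
force: [0.0, 0.0, 0.7]
grip_width: 0.0002
```

```bash
python3 f.py
```

```text
14.1 [ 0.48205311 -0.01050135  0.00904999] [-0.37 -0.16  0.05] [0.38 0.19 0.31] [ 0.013 -0.097  0.   ] [-0.000e+00 -3.086e+01 -2.990e+00 -2.596e+01 -6.000e-02  3.000e-02
  0.000e+00]
```

{"op": "carry_out", "data": {"targets": [[[0, 1, 0], [0, 0, 0]], [[0, 0, 0], [0, 0, 0]], [[0, 0, 0], [0, 0, 0]]]}}

```text
time_s: 14.4
tool_pos: [0.482, -0.0105, 0.008]
tool_rot: [-90.0, 0.0, 0.2]
force: [-0.5, 0.8, -1.1]
grip_width: 0.0007
```

{"op": "carry_out", "data": {"targets": [[[0, 1, 0], [0, 0, 0]], [[0, 0, 0], [0, 0, 0]], [[0, 0, 0], [0, 0, 0]]]}}

```text
time_s: 14.7
tool_pos: [0.482, -0.0105, 0.0071]
tool_rot: [-90.0, 0.0, 0.2]
force: [-1.2, 0.2, 3.4]
grip_width: 0.0004
```

```bash
python3 f.py;python3 - <<'E'
from h import *
ims=[]
for cam,c in(("top",(285,235)),("side",(330,250))):
    im=env.read_camera(cam)
    ims.append(cv2.resize(im[c[1]-100:c[1]+100,c[0]-65:c[0]+65,::-1],None,fx=3,fy=3,interpolation=cv2.INTER_CUBIC))
cv2.imwrite("pics/b5.png",np.hstack(ims))
E
```

```text
14.9 [ 0.48197646 -0.01052957  0.00707381] [-1.04  0.09  2.48] [0.6  0.49 0.26] [-0.039  0.118  0.049] [ -0.   -30.1   -2.91 -25.54  -0.    -0.36  -0.  ]
```

View pics/b5.png

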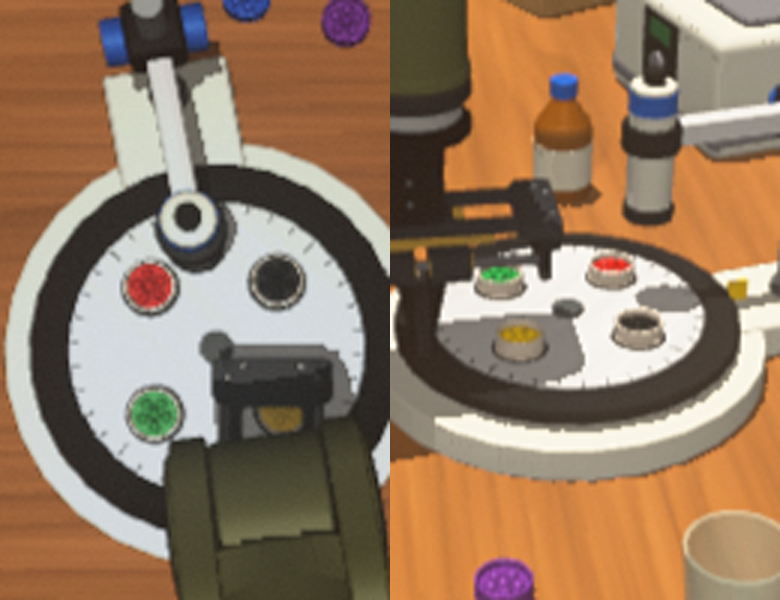

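{"op": "carry_out", "data": {"targets": [[[0, 1, 0], [0, 0, 0]], [[0, 1, 0], [0, 0, 0]], [[0, 0, 0], [0, 0, 0]], [[0, 0, 0], [0, 0, 0]], [[-0.3, 0, 1], [0, 0.5, 0]], [[-0.6, 0, 1.9], [0, 1, 0]], [[-0.9, 0, 2.9], [0, 1.5, 0]], [[-0.9, 0, 2.9], [0, 1.5, 0]], [[-0.9, 0, 2.9], [0, 1.5, 0]], [[-0.9, 0, 2.9], [0, 1.5, 0]], [[-0.6, 0, 1.9], [0, 1, 0]], [[-0.3, 0, 1], [0, 0.5, 0]]]}}

```text
time_s: 16.2
tool_pos: [0.4774, 0.0073, 0.005]
tool_rot: [-90.0, 0.0, -8.9]
force: [-3.1, -1.3, 5.0]
grip_width: 0.001
```

```bash
cat > d.py <<'E'
from m import *
import sys
C=np.array([.5925,.0265])
o=env.get_obs();print(o['time_s'],o['tool_pos'].round(4),o['tool_rot'].round(1),o['force'].round(1))
im,out=dishes("top",None,C)
for n,(px,a,p) in out.items():
    d=p-C;print(n,np.round(px,1),a,np.round(p,4),np.hypot(*d).round(4),np.degrees(np.arctan2(d[1],d[0])).round(2))
t=o['tool_pos'][:2]-C;print("tool az",np.hypot(*t),np.degrees(np.arctan2(t[1],t[0]))%360)
ims=[]
for cam,c,I in(("top",(285,235),im),("side",(330,250),env.read_camera("side"))):
    ims.append(cv2.resize(I[c[1]-100:c[1]+100,c[0]-65:c[0]+65,::-1],None,fx=3,fy=3,interpolation=cv2.INTER_CUBIC))
cv2.imwrite(sys.argv[1],np.hstack(ims))
E
python3 d.py pics/c1.png
```

```text
16.2 [0.4774 0.0073 0.005 ] [-90.    0.   -8.9] [-3.1 -1.3  5. ]
red [272.9 226.7] 161 [0.6409 0.0653] 0.062 38.75
green [267.7 269. ] 160 [0.5537 0.0751] 0.0622 128.57
yellow [308.2 276.5] 67 [ 0.5386 -0.0078] 0.0639 -147.56
tool az 0.11669331159999788 189.47351786832758
```

View pics/c1.png

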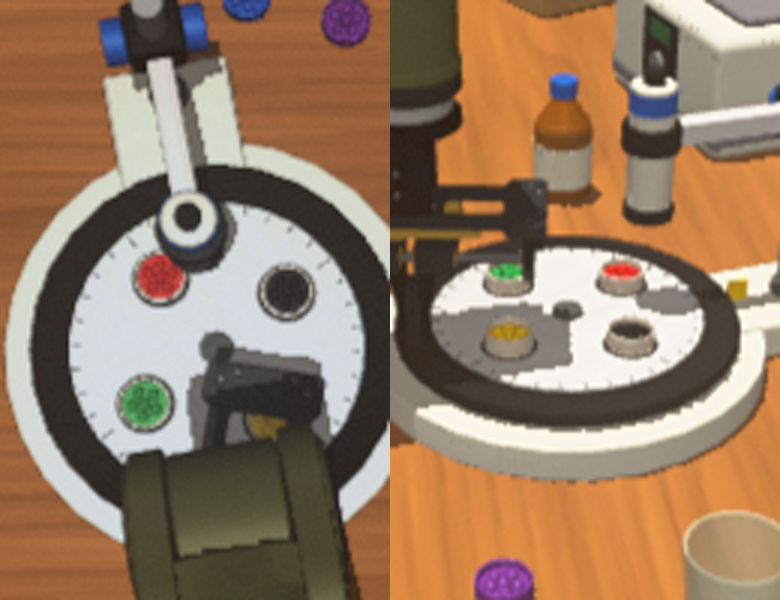

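{"op": "carry_out", "data": {"targets": [[[-0.3, 0, 1], [0, 0.5, 0]], [[-0.6, 0, 1.9], [0, 1, 0]], [[-0.9, 0, 2.9], [0, 1.5, 0]], [[-0.9, 0, 2.9], [0, 1.5, 0]], [[-0.9, 0, 2.9], [0, 1.5, 0]], [[-0.9, 0, 2.9], [0, 1.5, 0]], [[-0.9, 0, 2.9], [0, 1.5, 0]], [[-0.9, 0, 2.9], [0, 1.5, 0]], [[-0.9, 0, 2.9], [0, 1.5, 0]], [[-0.9, 0, 2.9], [0, 1.5, 0]], [[-0.9, 0, 2.9], [0, 1.5, 0]], [[-0.9, 0, 2.9], [0, 1.5, 0]]]}}

```text
time_s: 17.5
tool_pos: [0.4765, 0.041, 0.0048]
tool_rot: [-90.0, 0.1, -25.4]
force: [-4.6, -0.7, 4.8]
grip_width: 0.0006
```

{"op": "carry_out", "data": {"targets": [[[-0.9, 0, 2.9], [0, 1.5, 0]], [[-0.9, 0, 2.9], [0, 1.5, 0]], [[-0.6, 0, 1.9], [0, 1, 0]], [[-0.3, 0, 1], [0, 0.5, 0]], [[0, 0, 0], [0, 0, 0]], [[0, 0, 0], [0, 0, 0]]]}}

```text
time_s: 18.1
tool_pos: [0.4788, 0.0498, 0.005]
tool_rot: [-90.0, 0.0, -29.8]
force: [-3.3, 1.5, 5.3]
grip_width: 0.0004
```

```bash
python3 d.py pics/c2.png
```

```text
18.1 [0.4788 0.0498 0.005 ] [-90.    0.  -29.8] [-3.3  1.5  5.3]
red [281.3 225.6] 44 [0.6431 0.0481] 0.055 23.07
green [262.1 258.2] 124 [0.5758 0.0867] 0.0625 105.51
yellow [297.7 281.7] 67 [0.5281 0.0137] 0.0657 -168.76
tool az 0.11608572667806964 168.3965262259379
```

View pics/c2.png

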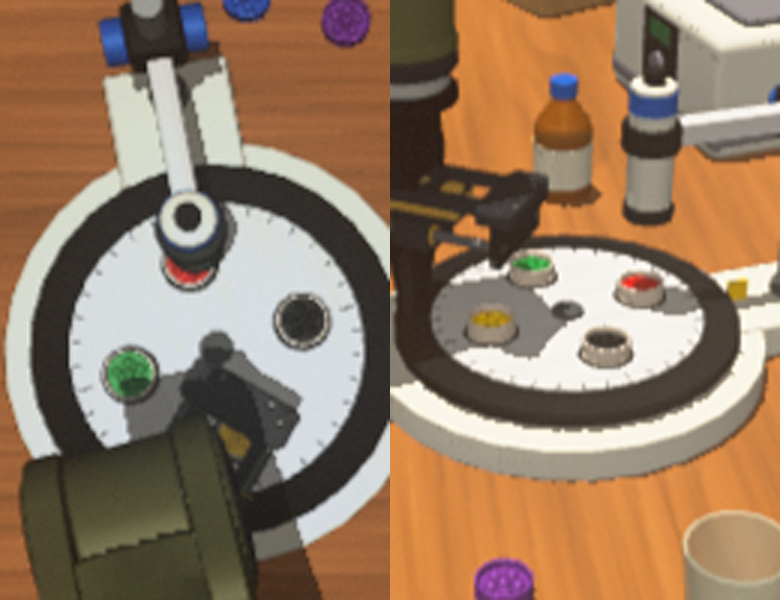

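```bash
cat > s.py <<'E'
from m import *
C=np.array([.5925,.0265])
def meas(im,tag,zs):
    _,out=dishes("side",im,C)
    for n,(px,a,p) in out.items():
        for z in zs:
            p=bp("side",px,z)[0,:2]; d=p-C
            print(tag,n,np.round(px,2),a,z,np.round(p,4),np.hypot(*d).round(4),np.degrees(np.arctan2(d[1],d[0])).round(2))
E
python3 - <<'E'
from s import *
meas(cv2.imread("pics/side0.png")[:,:,::-1],"init",(.055,.057))
meas(env.read_camera("side"),"now",(.053,.055))
_,o=dishes("top",cv2.imread("pics/top0.png")[:,:,::-1],C)
for n,(px,a,p) in o.items(): 
    d=p-C;print(n,p,np.hypot(*d),np.degrees(np.arctan2(d[1],d[0])))
# dark dish in top now vs init
for tag,im in(("init",cv2.imread("pics/top0.png")),("now",env.read_camera("top")[:,:,::-1])):
    g=im.max(2)
    th=47.6-90 if tag=="init" else 17.7-90
    q=C+.062*np.array([np.cos(np.radians(th)),np.sin(np.radians(th))])
    u,v=pj("top",[q[0],q[1],.057])[0]
    m=(g<90).astype(np.uint8); N,L,st,ce=cv2.connectedComponentsWithStats(m)
    k=np.argmin([np.hypot(*(c-[u,v])) if s[4]<260 else 1e9 for c,s in zip(ce,st)])
    p=bp("top",ce[k],.057)[0,:2];d=p-C;print(tag,"dark",ce[k],st[k,4],p.round(4),np.hypot(*d).round(4),np.degrees(np.arctan2(d[1],d[0])))
E
```

```text
init red [338.5  237.39] 44 0.055 [0.6358 0.0763] 0.066 48.96
init red [338.5  237.39] 44 0.057 [0.6351 0.0727] 0.0629 47.33
init green [301.  240.5] 40 0.055 [0.5473 0.0728] 0.0647 134.32
init green [301.  240.5] 40 0.057 [0.5469 0.0693] 0.0625 136.83
init yellow [307.7  260.59] 70 0.055 [ 0.5516 -0.0162] 0.0591 -133.79
init yellow [307.7  260.59] 70 0.057 [ 0.5512 -0.0194] 0.0618 -132.01
now red [347.64 243.76] 42 0.053 [0.6519 0.0475] 0.063 19.47
now red [347.64 243.76] 42 0.055 [0.6511 0.0441] 0.0612 16.69
now green [311.72 237.36] 39 0.053 [0.5743 0.088 ] 0.0641 106.54
now green [311.72 237.36] 39 0.055 [0.5738 0.0844] 0.0608 107.93
now yellow [298.28 255.9 ] 58 0.053 [0.534 0.009] 0.0611 -163.34
now yellow [298.28 255.9 ] 58 0.055 [0.5336 0.0057] 0.0624 -160.55
red [0.63453639 0.07234148] 0.0621972613334514 47.47934786883962
green [0.54651998 0.06832581] 0.06215754767205469 137.70872124146584
yellow [ 0.55088259 -0.01945556] 0.06199937438154645 -132.16402706645766
init dark [312.08641975 227.58024691] 162 [ 0.6393 -0.0154] 0.0628 -41.822007457656696
now dark [320.55828221 241.01226994] 163 [ 0.6116 -0.0329] 0.0623 -72.20651043025586
```

```bash
python3 - <<'E'
from h import *
t=cv2.imread("pics/top0.png")[125:225,240:310];s=cv2.imread("pics/side0.png")[155:265,340:420]
a=cv2.resize(t,None,fx=5.5,fy=5.5,interpolation=cv2.INTER_CUBIC);b=cv2.resize(s,None,fx=5,fy=5,interpolation=cv2.INTER_CUBIC)
print(a.shape,b.shape)
cv2.imwrite("pics/z.png",np.hstack([a,b]))
C=np.array([.5925,.0265])
for ph in(8,10,12):
    e=np.array([np.cos(np.radians(ph)),np.sin(np.radians(ph))])
    f=lambda r,z:[*(C+r*e),z]
    print(ph,"top barrel",pj("top",[f(.062,.23),f(.185,.245),f(.141,.046)]).round(1).tolist(),"side lens,barreltop,tab,coltop,colbase",pj("side",[f(.062,.115),f(.062,.23),f(.141,.046),f(.185,.245),f(.185,.04)]).round(1).tolist())
E
```

```text
(550, 385, 3) (550, 400, 3)
8 top barrel [[284.0, 206.1], [274.2, 134.7], [282.8, 184.3]] side lens,barreltop,tab,coltop,colbase [[350.7, 222.1], [353.0, 173.2], [381.6, 244.5], [407.4, 161.2], [398.7, 244.2]]
10 top barrel [[282.7, 206.3], [270.5, 135.2], [280.5, 184.6]] side lens,barreltop,tab,coltop,colbase [[350.4, 221.7], [352.7, 172.9], [380.7, 243.4], [406.0, 160.2], [397.5, 242.9]]
12 top barrel [[281.5, 206.5], [266.8, 135.9], [278.2, 185.0]] side lens,barreltop,tab,coltop,colbase [[350.0, 221.3], [352.3, 172.5], [379.8, 242.4], [404.6, 159.2], [396.3, 241.6]]
```

View pics/z.png

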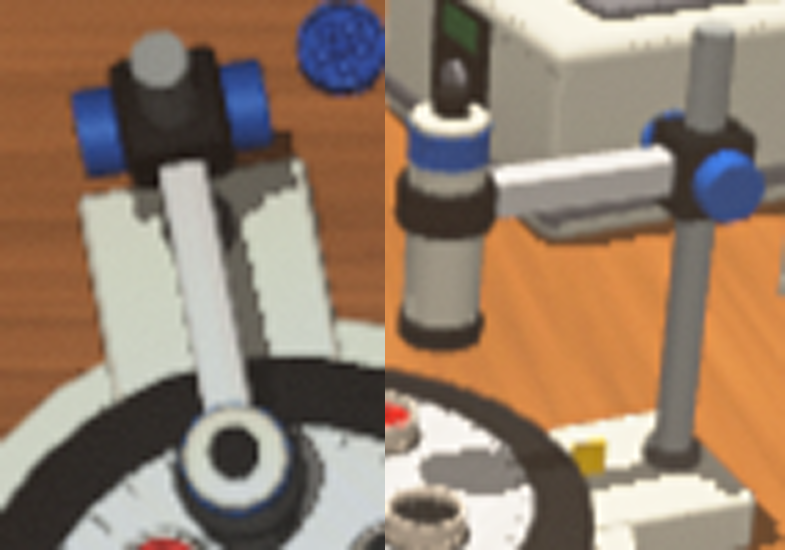

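{"op": "carry_out", "data": {"targets": [[[-0.3, 0, 1], [0, 0.5, 0]], [[-0.6, 0, 1.9], [0, 1, 0]], [[-0.9, 0, 2.9], [0, 1.5, 0]], [[-0.9, 0, 2.9], [0, 1.5, 0]], [[-0.9, 0, 2.9], [0, 1.5, 0]], [[-0.6, 0, 1.7], [0, 0.9, 0]], [[-0.3, 0, 1], [0, 0.5, 0]], [[0, 0, 0], [0, 0, 0]], [[0, 0, 0], [0, 0, 0]], [[0, 0, 0], [0, 0, 0]]]}}

```text
time_s: 19.3
tool_pos: [0.483, 0.0641, 0.0051]
tool_rot: [-90.0, -0.0, -37.2]
force: [-3.1, 0.7, 3.7]
grip_width: 0.0007
```

```bash
cat > e.py <<'E'
from s import *
import sys
o=env.get_obs();print(o['time_s'],o['tool_pos'].round(4),o['tool_rot'].round(1),o['force'].round(1))
th=float(sys.argv[1])
S=env.read_camera("side");T=env.read_camera("top")
meas(S,"now",(float(sys.argv[2]),))
for th in(th-90,):
    g=T.max(2)
    q=C+.062*np.array([np.cos(np.radians(th)),np.sin(np.radians(th))])
    u,v=pj("top",[q[0],q[1],.057])[0]
    m=(g<90).astype(np.uint8); N,L,st,ce=cv2.connectedComponentsWithStats(m)
    k=np.argmin([np.hypot(*(c-[u,v])) if 60<s[4]<260 else 1e9 for c,s in zip(ce,st)])
    p=bp("top",ce[k],.057)[0,:2];d=p-C;print("dark",ce[k],st[k,4],p.round(4),np.hypot(*d).round(4),np.degrees(np.arctan2(d[1],d[0]))+90)
_,out=dishes("top",T,C)
for n,(px,a,p) in out.items():
    d=p-C;print(n,np.round(px,1),a,np.round(p,4),np.hypot(*d).round(4),np.degrees(np.arctan2(d[1],d[0])).round(2))
ims=[]
for c,I in(((285,235),T),((330,250),S)):
    ims.append(cv2.resize(I[c[1]-100:c[1]+100,c[0]-65:c[0]+65,::-1],None,fx=3,fy=3,interpolation=cv2.INTER_CUBIC))
cv2.imwrite(sys.argv[3],np.hstack(ims))
E
python3 e.py 10.3 .054 pics/c3.png
```

```text
19.3 [0.483  0.0641 0.0051] [-90.   -0.  -37.2] [-3.1  0.7  3.7]
now red [349.28 245.55] 40 0.054 [0.6536 0.0373] 0.062 10.01
now green [315.14 236.59] 37 0.054 [0.5824 0.0888] 0.0631 99.17
now yellow [297.11 254.02] 56 0.054 [0.5321 0.0156] 0.0614 -169.75
dark [321.425 244.775] 160 [ 0.6038 -0.0346] 0.0622 10.46170782849876
red [288.1 225.4] 28 [0.6436 0.034 ] 0.0516 8.4
green [261.7 254.8] 142 [0.5828 0.0877] 0.062 99.04
yellow [293.5 282.1] 62 [0.5271 0.0222] 0.0655 -176.26
```

View pics/c3.png

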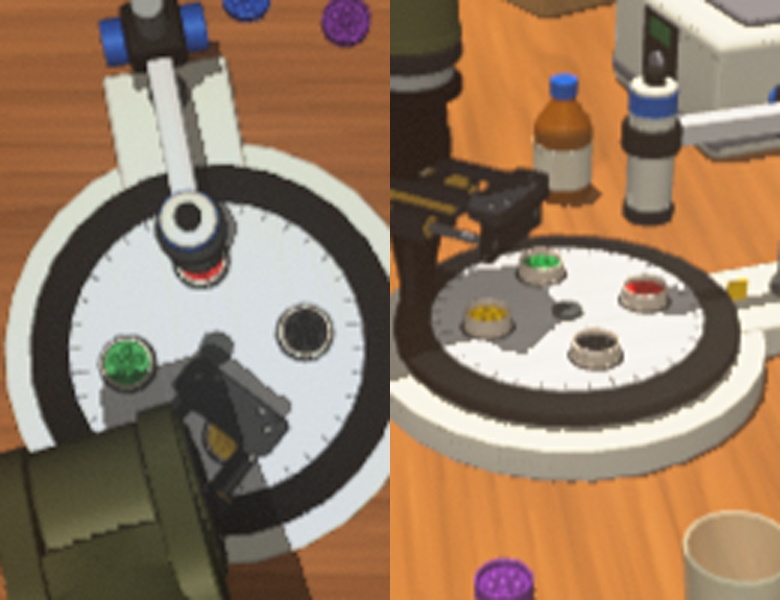

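{"op": "carry_out", "data": {"targets": [[[0, -1, 0], [0, 0, 0]], [[0, -1, 0], [0, 0, 0]], [[0, -1, 0], [0, 0, 0]], [[0, -2, 0], [0, 0, 0]], [[0, -4, 0], [0, 0, 0]], [[0, -8, 0], [0, 0, 0]], [[0, -15, 0], [0, 0, 0]], [[0, -25, 0], [0, 0, 0]], [[0, -25, 0], [0, 0, 0]], [[0, -10, 0], [0, 0, 0]], [[0, 0, 0], [0, 0, 0]]]}}

```text
time_s: 20.5
tool_pos: [0.4842, 0.0638, 0.0987]
tool_rot: [-89.9, -0.2, -37.3]
force: [0.3, -0.2, -0.5]
grip_width: 0.0005
```

```bash
python3 e.py 10.3 .057 pics/c4.png
```

```text
20.5 [0.4842 0.0638 0.0987] [-89.9  -0.2 -37.3] [ 0.3 -0.2 -0.5]
now red [349.42 244.42] 40 0.057 [0.6538 0.0372] 0.0622 9.88
now green [315.31 235.94] 32 0.057 [0.5825 0.0865] 0.0609 99.43
now yellow [297.09 252.97] 58 0.057 [0.5321 0.0151] 0.0615 -169.31
dark [321.44444444 244.63580247] 162 [ 0.6041 -0.0347] 0.0623 10.715006748800732
red [287.8 225.4] 26 [0.6436 0.0346] 0.0517 8.99
green [261.6 254.4] 77 [0.5835 0.0879] 0.0621 98.38
yellow [293.1 281.5] 61 [0.5284 0.0231] 0.0642 -176.92
```

View pics/c4.png

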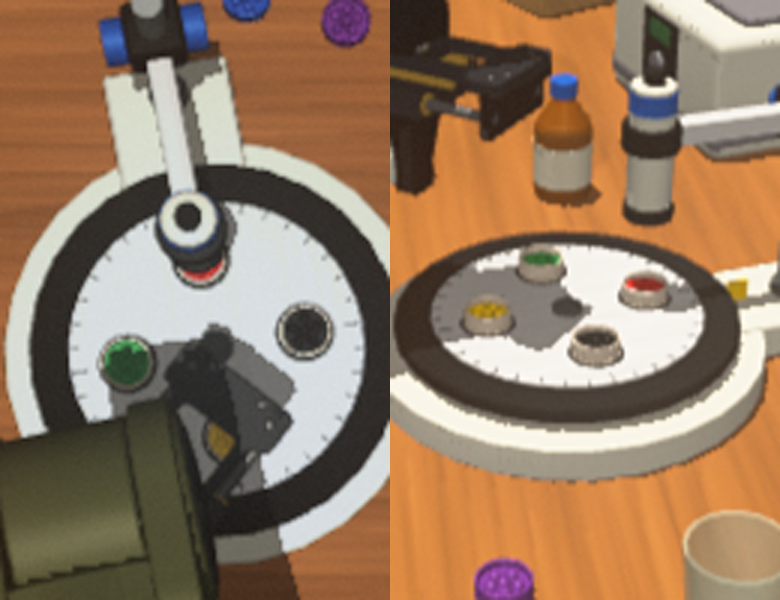

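```bash
python3 - <<'E'
from cell import env
print(env.sign_off())
E
```

```text
the job is handed in; nothing more can be done
None
```

I turned the disc about 37° clockwise (seen from above) with the shut fingertip on the black rim. I then lifted the finger straight up about 90 mm and handed the job in at 20.6 s.

**Contact:** The fingertip pressed with about 2.5 to 5.3 N. The disc followed the finger, turning about 37° for 37.4° of finger travel. Nothing but the rim appeared to be touched.

**Final position:** After the lift, the red dish sat at about 9.9° from the world x axis by the side camera, 62 mm from the disc's axis. The opposite dishes gave about 10.3 to 10.7°. I put the microscope's direction at about 10.3° ± 0.6°, so the dish should be within about 1 mm of centre.

**Other dishes:** Green and black sat about 61–62 mm from the axis and yellow, half hidden under the gripper, read 61–64 mm. All four looked to be on their places.

**Checks that disagreed:**
- Contact came at a reported tool height of about 7 mm instead of 45 mm. The pictures showed the fingertip that much higher than reported, so I lowered it by force and picture instead.
- The last top-camera reading of the red dish (9.0°, 52 mm) is not reliable, because the microscope barrel hides most of it.
- In the side picture the lens lay about 1 pixel (about 2 mm) to the right of where I computed it, a possible outward offset that turning the disc could not correct.

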